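# Find the loose tin lid and press it home

## Task

One of the four sample tins on the blue tray is not properly closed, and its lid rocks. Try the lids by pressing near their edges with closed fingertips until you find the one that rocks, then press that lid firmly down in its middle until it is fully home and flat all round. Only press: do not grip or lift a lid or a tin, leave the tins standing where they are on the tray, and do not disturb the vial, the weight and the white pot beside it.

Things in the scene. Friction and masses are not known exactly. Their poses are not given: they have to be found in the camera images.
- tray: Fixed shallow blue metal tray, 112 (its x) by 372 (its y) mm, wall 12 mm high, floor 3 mm thick. The four tins stand on its floor in a row along its y axis, about 86 mm apart (about 14 mm between tins), in any order. Origin: centre of its underside; z up.
- tin_1: One of four identical round metal tins with a brown paper label band, 72 mm across, 55 mm high to the rim, about 0.35 kg, closed by its lid and standing loose on the tray, turned anyhow. Origin: centre of its underside; z up. Spring beads round its mouth hold the plug of the lid. A closed lid is tight and does not yield at all. The order of the tins in the row changes each time, so the loose lid may be at any place.
- tin_2: One of four identical round metal tins with a brown paper label band, 72 mm across, 55 mm high to the rim, about 0.35 kg, closed by its lid and standing loose on the tray, turned anyhow. Origin: centre of its underside; z up. Spring beads round its mouth hold the plug of the lid. A closed lid is tight and does not yield at all. The order of the tins in the row changes each time, so the loose lid may be at any place.
- tin_3: One of four identical round metal tins with a brown paper label band, 72 mm across, 55 mm high to the rim, about 0.35 kg, closed by its lid and standing loose on the tray, turned anyhow. Origin: centre of its underside; z up. Spring beads round its mouth hold the plug of the lid. A closed lid is tight and does not yield at all. The order of the tins in the row changes each time, so the loose lid may be at any place.
- tin_4: One of four identical round metal tins with a brown paper label band, 72 mm across, 55 mm high to the rim, about 0.35 kg, closed by its lid and standing loose on the tray, turned anyhow. Origin: centre of its underside; z up. Spring beads round its mouth hold the plug of the lid. A closed lid is tight and does not yield at all. The order of the tins in the row changes each time, so the loose lid may be at any place.
- lid_1: Metal lid of tin_1: flat flange 75 mm across, 2.5 mm thick, over a plug. Origin: centre of the flange's underside; home, level with the tin's rim. The one loose lid rests level about 4 mm high. Pressed near its edge with 2 to 6 N it tips about 0.1 rad: that edge dips to the rim, the far edge rises; edge presses under 15 N do not close it. 12 to 17 N straight down on its middle snaps it home.
- lid_2: Metal lid of tin_2: flat flange 75 mm across, 2.5 mm thick, over a plug. Origin: centre of the flange's underside; home, level with the tin's rim. The one loose lid rests level about 4 mm high. Pressed near its edge with 2 to 6 N it tips about 0.1 rad: that edge dips to the rim, the far edge rises; edge presses under 15 N do not close it. 12 to 17 N straight down on its middle snaps it home.
- lid_3: Metal lid of tin_3: flat flange 75 mm across, 2.5 mm thick, over a plug. Origin: centre of the flange's underside; home, level with the tin's rim. The one loose lid rests level about 4 mm high. Pressed near its edge with 2 to 6 N it tips about 0.1 rad: that edge dips to the rim, the far edge rises; edge presses under 15 N do not close it. 12 to 17 N straight down on its middle snaps it home.
- lid_4: Metal lid of tin_4: flat flange 75 mm across, 2.5 mm thick, over a plug. Origin: centre of the flange's underside; home, level with the tin's rim. The one loose lid rests level about 4 mm high. Pressed near its edge with 2 to 6 N it tips about 0.1 rad: that edge dips to the rim, the far edge rises; edge presses under 15 N do not close it. 12 to 17 N straight down on its middle snaps it home.
- vial_big: Bystander: standing vial with a black cap, 33 mm across and 70 mm high, loose, beyond the right (-y) end of the tray. Origin: centre of its underside.
- brass_weight: Bystander: brass balance weight with a knob, 32 mm across and 34 mm high, loose, beyond the right (-y) end of the tray, nearer the robot. Origin: centre of its underside.
- lidded_pot: Bystander: white plastic sample pot with a white lid, 67 mm across and 54 mm high, loose, beyond the left (+y) end of the tray. Origin: centre of its underside.
There are look-alikes about, which are no part of the job. What is shaped like the tin_4 but turquoise is not meant.

How it is judged:
By the outcome, as a careful person would: the job done as asked, in the order asked, and still so for the second after the job is handed in, with the robot touching nothing.
It also fails if it takes over 54 s, if anything falls off the work surface, if the arm or the gripper's body presses on something with over 40 N, if the wrist force passes 120 N, or if a joint passes its speed limit or range.

## Robot

A 6-joint arm with a two-finger parallel gripper is mounted at the origin on a cart in front of the work surface, level with it; the furniture and walls round the work are solid. World frame = base frame: x ahead of the robot, y to its left, z up, the work surface at z = 0. Lengths are in m, angles in rad, forces in N, time in s.
With the tool pointing down it reaches from about 0.35 to 0.775 m from the base axis. Payload 7.3 kg.
Tool frame: the origin (TCP) lies on the centre line of the jaws, within the pads' length; the fingertips stand 25 mm ahead of it and the grasp point (between the pads) lies 6 mm ahead of it; z points along the fingers, y is the direction in which the jaws open and shut (so a half turn about z gives the same grasp; the last joint's range is limited). The gripper opens to 92 mm and grips with 3 to 60 N. Pads are 19 mm wide; open, the fingers measure 130 mm over their backs; the gripper's body (75 mm by 190 mm) begins 47 mm behind the grasp point.
Start: joints at [1.115, 0.342, 1.524, -0, 1.275, -0.146], TCP at [0.16, 0.5, 0.252] pointing down, gripper open.
Joint ranges: [-2.53, 2.53], [-0.77, 2.02], [0.04, 2.7], [-1, 4.14], [0.28, 2.66], [-3.11, 3.11]. Speed limits (rad/s): [2.57, 2.57, 3.14, 3.14, 3.14, 3.14].

## Interface

Orientations are given as [roll, pitch, yaw] about the fixed x, y, z axes, in that order (R = Rz(yaw) Ry(pitch) Rx(roll)).
In Python, from cell import telemetry, read_camera, workorder gives the robot as it stands.
- The arm moves only by the shell command python3 -m creep 'ROWS' [FORCE]. ROWS is JSON, one flat list of numbers, 5 for each row, row after row: the opening, from 0 (shut) to 1 (fully open), then the shift along the world's x, y, z in m, then the turn about the world's z in rad. A call has 1 to 12 rows; each row shifts and turns the pose as measured when the row begins; what a row does not reach is not made up. A row lasts 1/8 s, in which the tool goes at most 62.5 mm and 10.7 degrees, less where a joint would pass 70% of its speed; a pose out of reach is approached as far as the arm can. A call is refused whole if a number of a shift passes 0.0625 or a number of a turn 0.188, either way. A call with a gripper value outside its range is refused whole. The fingers move at their own pace and stop on an object; FORCE is the grip in N (left out, the last holds). Time passes only in rows, so rows that do not move let the fingers close. It gives the time, the measured TCP pose, the force and the opening at its end, in the units of the state.
- telemetry.observe(): the state, without advancing time (a new reading comes with each control period).
- read_camera(name): name is "scene" or "side" or "wrist"; returns a dict with "image" (400x640x3 uint8, red, green, blue), "fovy" (degrees; the focal length in pixels is half the picture's height over the tangent of half this angle, whatever the lens; pixels are square), "cx", "cy" (the principal point, pixels), "R" (3x3) and "t" (3): a world point X has camera coordinates R X + t. Camera axes: x right, y down, z forward; pixel columns grow to the right and rows downward; lengths in m; the calibration is good to about 2 mm. A picture is of the moment at which its call begins. There is no depth.
- workorder.hand_in(): hands the job in, once; it reports no verdict.
The state is a dict: "time": time; "qpos": joint angles; "qvel": joint speeds; "joint_efforts": joint torques, N m; "tool_pos": TCP position; "tool_rot": TCP orientation; "contact_force": force on the tool from outside, world axes, zero at the start; "torque": the same for the moment, N m; "opening": finger opening in m.
Only numpy, scipy, OpenCV 4.12 (cv2) and the standard library are available. Lean on these libraries where they do the work, as an engineer would, in place of code of your own. Each camera call takes 0.05 s, during which the arm holds its last target.

## Working session

There is one attempt and no reset: what is moved stays moved. The work goes in short steps, Python scripts to look and compute and a shell command to move; the robot and the scene stay as the last step left them, time stands still between calls to the robot, and variables do not carry over. Pictures are saved under pics/ and viewed, and the job is handed in when it is done.

```bash
mkdir -p pics; ls; python3 - <<'E'
from cell import telemetry, read_camera
import cv2,numpy as np
print(telemetry.observe())
for n in ["scene","side","wrist"]:
    c=read_camera(n); cv2.imwrite(f"pics/{n}0.png",c["image"][:,:,::-1]); print(n,c["fovy"],c["cx"],c["cy"],np.array(c["R"]).round(4).tolist(),c["t"])
E
```

```text
pics
{'time': 0.0, 'qpos': array([ 1.11500508e+00,  3.42728136e-01,  1.52503351e+00,  2.21879221e-05,
        1.27536425e+00, -1.45964132e-01]), 'qvel': array([-7.88091011e-06, -9.55260504e-04,  1.98364548e-03, -5.36197310e-05,
        2.38144096e-03, -1.21386781e-04]), 'joint_efforts': array([ 1.91674453e-04, -4.31238377e+01, -2.44217777e+01,  7.17640459e-02,
        5.60030504e-02, -1.17391501e-04]), 'tool_pos': array([0.15986155, 0.49968542, 0.25103636]), 'tool_rot': array([-3.14007881e+00, -2.43994886e-04,  2.83175888e+00]), 'contact_force': array([0.17924979, 0.65226006, 0.50859911]), 'torque': array([ 0.00463466, -0.05888494, -0.05685733]), 'opening': 0.09142734578732017}
scene 53.80070143879614 316.04042978786816 198.47184610200264 [[0.7997, -0.6002, -0.0159], [-0.4223, -0.5434, -0.7255], [0.4268, 0.5869, -0.688]] [-0.35345974  0.2758474   0.94979586]
side 54.323346157060705 319.14874403184797 195.47770765427117 [[0.7725, -0.6349, -0.0088], [-0.2836, -0.3326, -0.8994], [0.5681, 0.6973, -0.437]] [-0.35425679  0.22716004  0.7421992 ]
wrist 63.23103830357563 323.2108393681203 199.97945848848707 [[0.3046, 0.9525, -0.0003], [0.9129, -0.2919, 0.2855], [0.2718, -0.0872, -0.9584]] [-0.52494609 -0.03633108  0.38956998]
```

View pics/scene0.png

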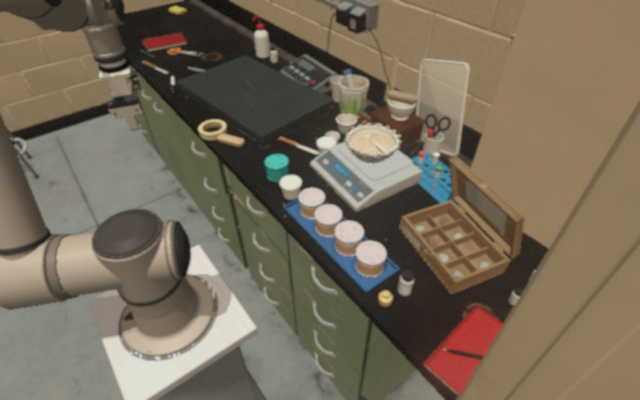

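View pics/side0.png

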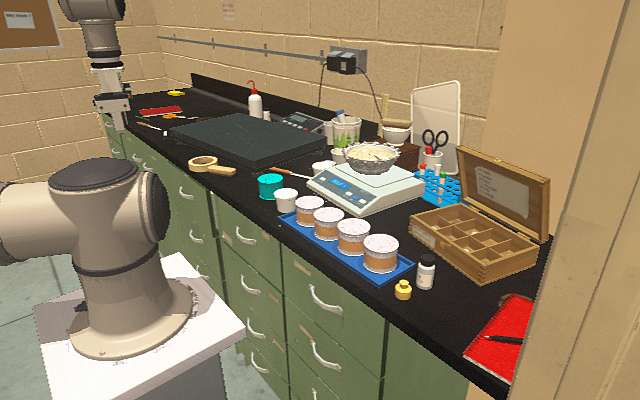

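View pics/wrist0.png

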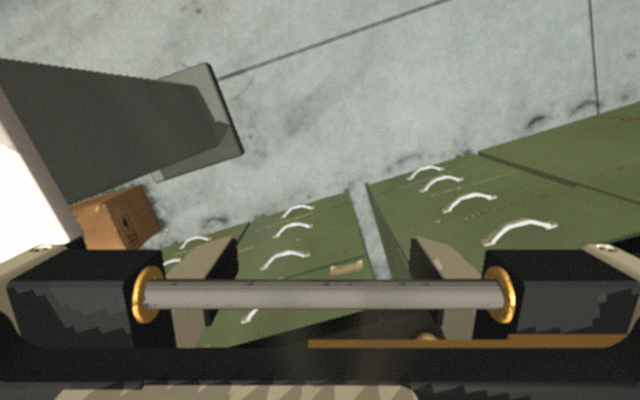

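The side picture shows four white-lidded tins, with lids near (310,203), (329,216), (353,230) and (381,246). The pot is at (286,200), the vial at (426,272) and the weight at (403,290). I'll enlarge it for accuracy.

```bash
python3 - <<'E'
import cv2,numpy as np
a=cv2.imread("pics/side0.png")[180:310,265:445]; cv2.imwrite("pics/side0z.png",cv2.resize(a,None,fx=4.4,fy=4.4,interpolation=cv2.INTER_CUBIC))
a=cv2.imread("pics/scene0.png")[170:310,265:425]; cv2.imwrite("pics/scene0z.png",cv2.resize(a,None,fx=4.2,fy=4.2,interpolation=cv2.INTER_CUBIC))
E
```

```text
(no output)
```

View pics/side0z.png

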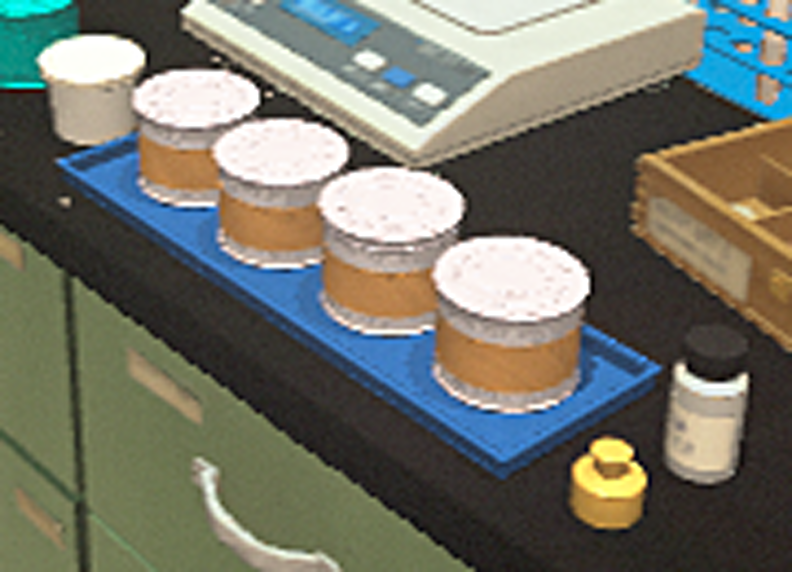

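View pics/scene0z.png

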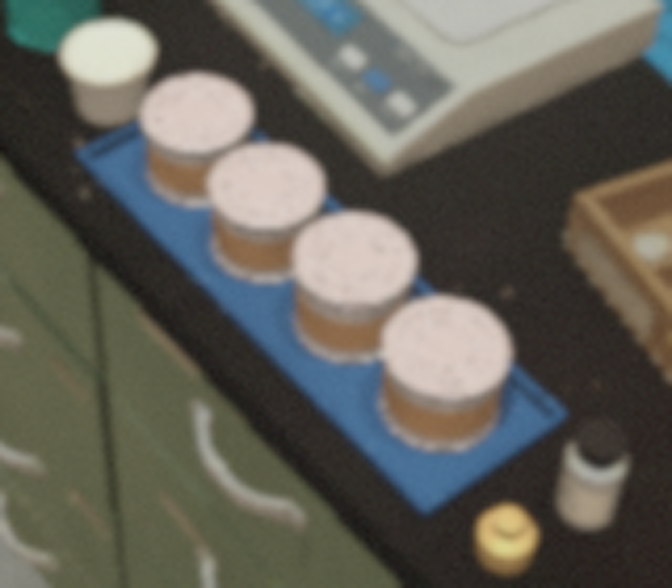

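The side close-up puts the lid centres at zoom (196,98), (281,152), (392,205) and (511,279). The third tin shows a taller metal band over its label, so it is my suspect. I'll triangulate.

```bash
cat > h.py <<'E'
import numpy as np,cv2
from scipy.optimize import least_squares
from cell import read_camera,telemetry
def P(c):
    f=200/np.tan(np.radians(c["fovy"]/2))
    return np.array([[f,0,c["cx"]],[0,f,c["cy"]],[0,0,1]])@np.c_[np.array(c["R"]),np.array(c["t"])]
def plane(p,uv,z):
    A=np.c_[p[:,0],p[:,1],-np.array([uv[0],uv[1],1])]
    x=np.linalg.solve(A,-(p[:,2]*z+p[:,3])); return x[:2]
def tri(p1,p2,a,b):
    X=cv2.triangulatePoints(p1,p2,np.float64(a),np.float64(b)); return (X[:3]/X[3]).ravel()
E
python3 - <<'E'
from h import *
ps=P(read_camera("side"));pc=P(read_camera("scene"))
S=[(x/4.4+265-.4,y/4.4+180-.4) for x,y in [(196,98),(281,152),(392,205),(511,279)]]
C=[(x/4.2+265-.4,y/4.2+170-.4) for x,y in [(197,115),(267,186),(354,261),(447,350)]]
for s,c in zip(S,C): print(plane(ps,s,.0605).round(4),plane(pc,c,.0605).round(4),tri(ps,pc,s,c).round(4))
for n,q in [("trayL",(57,162)),("near",(505,470)),("right",(660,370))]:
    print(n,plane(ps,(q[0]/4.4+265,q[1]/4.4+180),.012).round(4))
print("vialbase",plane(ps,(703/4.4+265,468/4.4+180),0),"vial cap",plane(ps,(717/4.4+265,340/4.4+180),0.07))
print("pot",plane(ps,(92/4.4+265,58/4.4+180),0.054))
print("weight", plane(ps,(613/4.4+265,445/4.4+180),0.034))
E
```

```text
[0.4763 0.0624] [0.4756 0.0652] [0.4774 0.0657 0.059 ]
[ 0.4712 -0.0219] [ 0.4715 -0.0186] [ 0.4738 -0.0173  0.0578]
[ 0.478  -0.1048] [ 0.4741 -0.1045] [ 0.4728 -0.1079  0.0641]
[ 0.4727 -0.1948] [ 0.472  -0.1932] [ 0.4728 -0.1936  0.06  ]
trayL [0.4148 0.1227]
near [ 0.4084 -0.255 ]
right [ 0.5251 -0.2521]
vialbase [ 0.49236284 -0.30442041] vial cap [ 0.49466094 -0.30113615]
pot [0.46781307 0.15745758]
weight [ 0.43733365 -0.29203307]
```

Lid centres are at about x=0.474 and y=0.064, -0.020, -0.107, -0.194. The third is measured about 4–5 mm high. I'll move over it with the fingers closed and the jaws along y.

```bash
python3 -m creep '[0,0.035,-0.05,0,0.15, 0,0.035,-0.05,0,0.15, 0,0.035,-0.05,0,0, 0,0.035,-0.05,0,0, 0,0.035,-0.05,0,0, 0,0.035,-0.05,0,0, 0,0.035,-0.05,0,0, 0,0.005,-0.055,0,0, 0,0.005,-0.055,0,0, 0,0.005,-0.055,0,0, 0,0.005,-0.055,0,0, 0,0,0,0,0]' 30
```

```text
time: 1.75
tool_pos: [0.4294, -0.0878, 0.2513]
tool_rot: [3.141, 0.005, -3.141]
contact_force: [-0.5, -0.1, 0.1]
opening: 0.0006
```

```bash
python3 - <<'E'
from h import *
c=read_camera("wrist"); cv2.imwrite("pics/w1.png",c["image"][:,:,::-1]); np.save("w1P.npy",P(c))
c=read_camera("side");cv2.imwrite("pics/s1.png",cv2.resize(c["image"][100:320,225:525,::-1],None,fx=2.6,fy=2.6,interpolation=cv2.INTER_CUBIC))
E
```

```text
(no output)
```

View pics/w1.png

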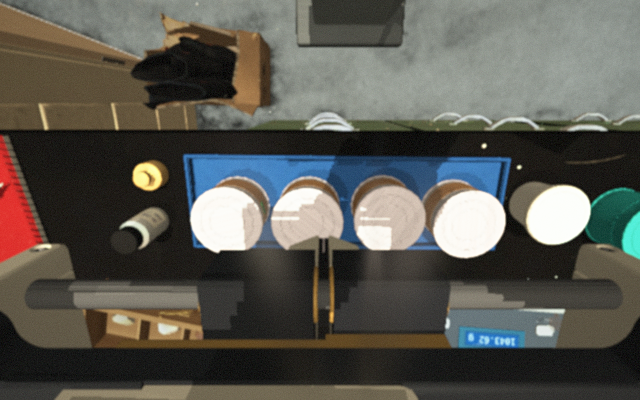

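View pics/s1.png

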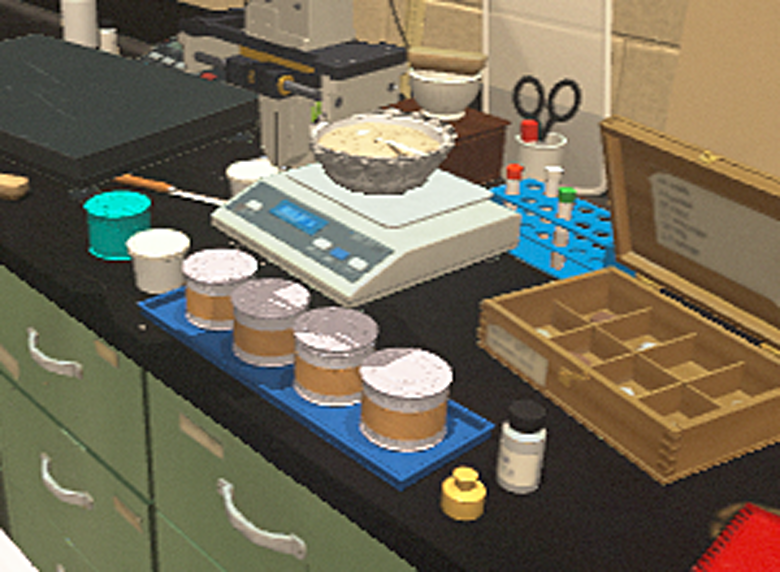

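In the wrist picture the lids are at about (228,217), (307,218), (388,217) and (467,221), from -y to +y. The suspect is (307,218). I'll compare these positions with the triangulated ones.

```bash
python3 - <<'E'
from h import *
p=np.load("w1P.npy")
for u in [(228,217),(307,218),(388,217),(467,221)]: print([plane(p,u,z).round(4).tolist() for z in(.0605,.0645)])
c=read_camera("wrist")
a=cv2.imread("pics/w1.png")[145:270,170:520]; cv2.imwrite("pics/w1z.png",cv2.resize(a,None,fx=2.28,fy=2.28,interpolation=cv2.INTER_CUBIC))
E
```

```text
[[0.4692, -0.1878], [0.4678, -0.1866]]
[[0.4703, -0.1045], [0.4688, -0.1043]]
[[0.4691, -0.019], [0.4677, -0.0198]]
[[0.4736, 0.0651], [0.4721, 0.0632]]
```

View pics/w1z.png

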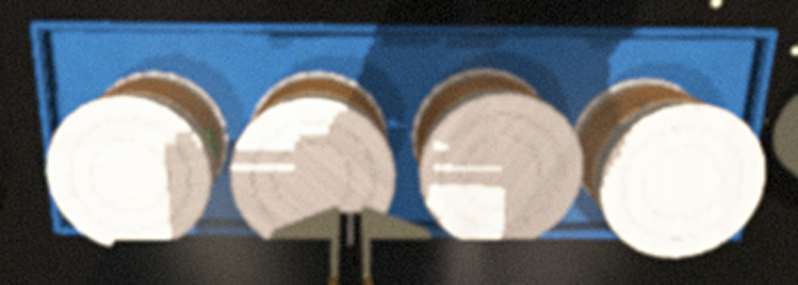

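Best estimate of the suspect lid is (0.4735, -0.105). I'll go to its near (-x) edge and approach.

```bash
python3 -m creep '[0,0.01,-0.01,-0.05,0, 0,0.007,-0.007,-0.05,0, 0,0,0,-0.04,0, 0,0,0,0,0]'; python3 -m creep '[0,0,0,-0.008,0,0,0,0,0,0]'
```

```text
time: 2.4
tool_pos: [0.4474, -0.0949, 0.1097]
tool_rot: [3.141, 0.009, -3.125]
contact_force: [-0.1, -0.1, 0.1]
opening: 0.0
time: 2.65
tool_pos: [0.449, -0.0938, 0.1038]
tool_rot: [-3.141, 0.013, -3.123]
contact_force: [0.1, -0.9, -0.2]
opening: 0.0005
```

```bash
python3 - <<'E'
from h import *
c=read_camera("wrist"); cv2.imwrite("pics/w2.png",c["image"][:,:,::-1])
c=read_camera("side");cv2.imwrite("pics/s2.png",cv2.resize(c["image"][150:310,265:465,::-1],None,fx=3.8,fy=3.7,interpolation=cv2.INTER_CUBIC))
E
```

```text
(no output)
```

View pics/s2.png

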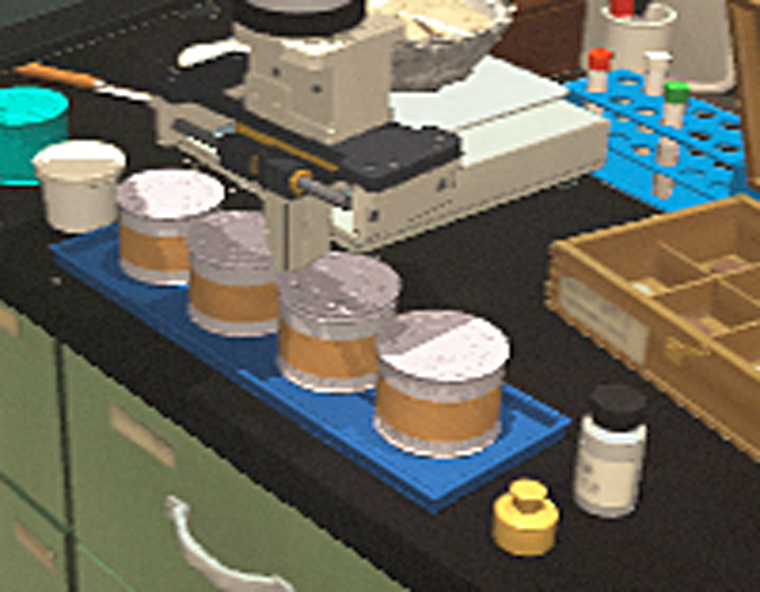

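View pics/w2.png

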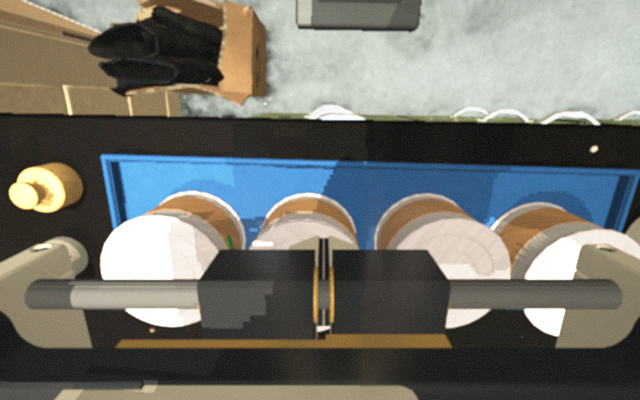

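The closed tip hangs above the left/near side of the third lid, at side zoom (298,265). It still has to go 11 mm toward -y. I'll correct that and then ease down.

```bash
python3 -m creep '[0,-0.002,-0.012,-0.005,-0.015,0,0,0,0,0]'; python3 -m creep '[0,0,0,-0.006,0,0,0,0,0,0]';python3 -m creep '[0,0,0,-0.004,0]'
```

```text
time: 3.0
tool_pos: [0.4481, -0.1075, 0.1003]
tool_rot: [-3.139, 0.017, -3.139]
contact_force: [-1.0, 1.0, -0.5]
opening: 0.0004
time: 3.25
tool_pos: [0.4479, -0.108, 0.094]
tool_rot: [-3.139, 0.017, -3.14]
contact_force: [0.2, 0.1, -0.1]
opening: 0.0005
time: 3.38
tool_pos: [0.4481, -0.108, 0.09]
tool_rot: [-3.139, 0.018, -3.14]
contact_force: [-0.4, -0.8, 0.2]
opening: 0.0003
```

```bash
for i in 1 2 ; do python3 -m creep '[0,-0.001,0,-0.0015,0]'; done
```

```text
time: 3.5
tool_pos: [0.4477, -0.1081, 0.0885]
tool_rot: [-3.139, 0.019, -3.14]
contact_force: [1.3, 0.9, 2.0]
opening: 0.0007
time: 3.62
tool_pos: [0.4469, -0.1081, 0.087]
tool_rot: [-3.139, 0.019, -3.14]
contact_force: [2.3, -0.2, 3.4]
opening: 0.0002
```

```bash
python3 -m creep '[0,0,0,-0.001,0]'; python3 - <<'E'
from h import *
c=read_camera("side");cv2.imwrite("pics/s3.png",cv2.resize(c["image"][180:290,300:430,::-1],None,fx=5.3,fy=5.3,interpolation=cv2.INTER_CUBIC))
print(telemetry.observe()["contact_force"],telemetry.observe()["tool_pos"])
E
```

```text
time: 3.75
tool_pos: [0.4471, -0.1081, 0.0865]
tool_rot: [-3.138, 0.02, -3.14]
contact_force: [-2.1, 0.8, 12.7]
opening: 0.0003
[0.00792074 0.25127289 7.51532169] [ 0.4470896  -0.10810394  0.08651199]
```

View pics/s3.png

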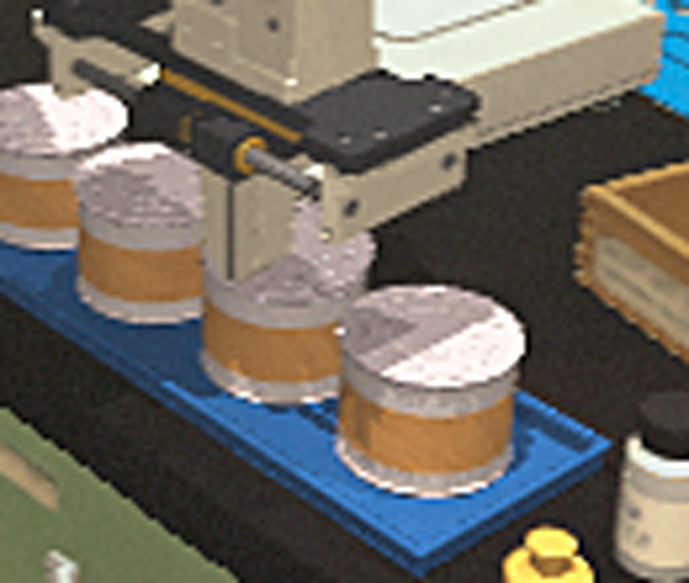

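The near edge yielded about 2.5 mm at 2–3.4 N, then stopped hard, and the picture shows this lid tipped. So it rocks. I'll lift off, look, and move to its middle.

```bash
python3 -m creep '[0,0,0,0.012,0,0,0,0,0.03,0,0,-0.04,0,0.05,0,0,-0.03,0,0.02,0,0,0,0,0,0]'; python3 - <<'E'
from h import *
c=read_camera("side");cv2.imwrite("pics/s4.png",cv2.resize(c["image"][180:290,300:430,::-1],None,fx=5.3,fy=5.3,interpolation=cv2.INTER_CUBIC))
c=read_camera("wrist");np.save("w4P.npy",P(c));cv2.imwrite("pics/w4.png",c["image"][:,:,::-1])
E
```

```text
time: 4.42
tool_pos: [0.3753, -0.1076, 0.201]
tool_rot: [-3.139, 0.018, -3.139]
contact_force: [1.0, -0.1, -0.3]
opening: 0.0003
```

View pics/s4.png

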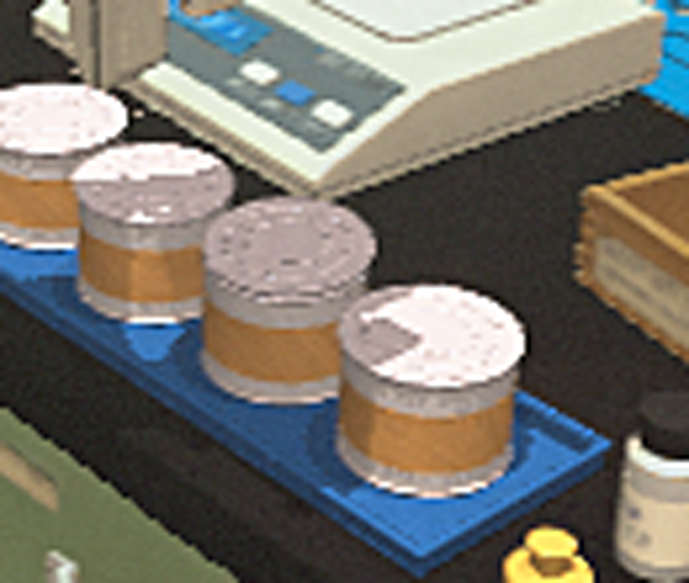

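View pics/w4.png

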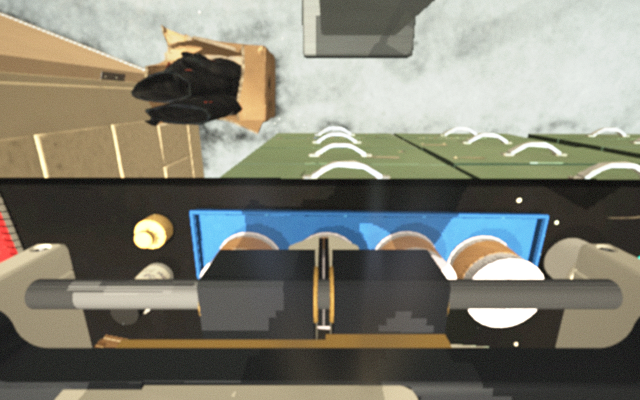

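The third lid, centred at zoom (289,250), still stands proud with a wide metal band. The tin has not moved. Now to its middle.

```bash
python3 - <<'E'
from h import *
p=P(read_camera("side"))
print(plane(p,(300+289/5.3-.4,180+250/5.3-.4),.0645))
E
python3 -m creep '[0,0.05,0.001,-0.035,0,0,0.048,0.001,-0.035,0,0,0,0,-0.025,0,0,0,0,0,0]'
```

```text
[ 0.47211266 -0.11218242]
time: 5.08
tool_pos: [0.4795, -0.105, 0.0981]
tool_rot: [-3.14, 0.013, -3.138]
contact_force: [-0.2, 0.3, 0.6]
opening: 0.0006
```

```bash
python3 -m creep '[0,-0.006,-0.002,-0.003,0,0,0,0,0,0]';python3 -m creep '[0,0,0,-0.004,0]';  python3 -m creep '[0,0,0,-0.002,0]'
```

```text
time: 5.32
tool_pos: [0.4733, -0.1072, 0.0955]
tool_rot: [-3.14, 0.013, -3.138]
contact_force: [-0.6, 0.3, -0.4]
opening: 0.0002
time: 5.45
tool_pos: [0.4737, -0.1076, 0.0925]
tool_rot: [-3.139, 0.016, -3.138]
contact_force: [0.1, -0.7, -0.7]
opening: 0.0006
time: 5.58
tool_pos: [0.4738, -0.1077, 0.0909]
tool_rot: [-3.139, 0.017, -3.138]
contact_force: [0.4, -0.0, 0.3]
opening: 0.0004
```

```bash
python3 -m creep '[0,0,0,-0.0015,0]';python3 -m creep '[0,0,0,-0.0015,0]'
```

```text
time: 5.7
tool_pos: [0.474, -0.1078, 0.0897]
tool_rot: [-3.139, 0.017, -3.138]
contact_force: [-0.9, -0.6, 1.9]
opening: 0.0003
time: 5.82
tool_pos: [0.4741, -0.1079, 0.0887]
tool_rot: [-3.138, 0.018, -3.139]
contact_force: [-2.6, 0.3, 9.0]
opening: 0.0003
```

```bash
python3 -m creep '[0,0,0,-0.0015,0]';python3 -m creep '[0,0,0,-0.0015,0]'
```

```text
time: 5.95
tool_pos: [0.4742, -0.108, 0.088]
tool_rot: [-3.138, 0.019, -3.138]
contact_force: [-2.9, -0.3, 8.8]
opening: 0.0004
time: 6.08
tool_pos: [0.4742, -0.1081, 0.0869]
tool_rot: [-3.138, 0.019, -3.138]
contact_force: [0.2, -0.3, -0.3]
opening: 0.0005
```

The force fell away, so it snapped. I'll follow it down and press firmly.

```bash
python3 -m creep '[0,0,0,-0.0015,0]';python3 -m creep '[0,0,0,-0.0015,0]';python3 -m creep '[0,0,0,-0.002,0]'
```

```text
time: 6.2
tool_pos: [0.4744, -0.1081, 0.0857]
tool_rot: [-3.138, 0.02, -3.138]
contact_force: [-3.3, 0.9, 16.0]
opening: 0.0004
time: 6.32
tool_pos: [0.4745, -0.1081, 0.0855]
tool_rot: [-3.137, 0.02, -3.138]
contact_force: [-8.8, 2.4, 29.0]
opening: 0.0005
time: 6.45
tool_pos: [0.4744, -0.1081, 0.0855]
tool_rot: [-3.137, 0.021, -3.138]
contact_force: [-8.8, 2.2, 29.3]
opening: 0.0008
```

Hard at z=0.0855, which is exactly the home height, with 29 N. I'll back off and check.

```bash
python3 -m creep '[0,0,0,0.012,0,0,0,0,0.04,0,0,-0.04,0,0.05,0,0,-0.03,0,0.03,0,0,-0.03,0,0.03,0,0,0,0,0,0]'; python3 - <<'E'
from h import *
c=read_camera("side");cv2.imwrite("pics/s5.png",cv2.resize(c["image"][180:300,270:440,::-1],None,fx=4.6,fy=4.6,interpolation=cv2.INTER_CUBIC))
c=read_camera("scene");cv2.imwrite("pics/c5.png",cv2.resize(c["image"][170:310,265:425,::-1],None,fx=4.2,fy=4.2,interpolation=cv2.INTER_CUBIC))
E
```

```text
time: 7.2
tool_pos: [0.3732, -0.108, 0.2511]
tool_rot: [-3.136, 0.022, -3.137]
contact_force: [0.7, -0.1, 0.3]
opening: 0.0008
```

View pics/s5.png

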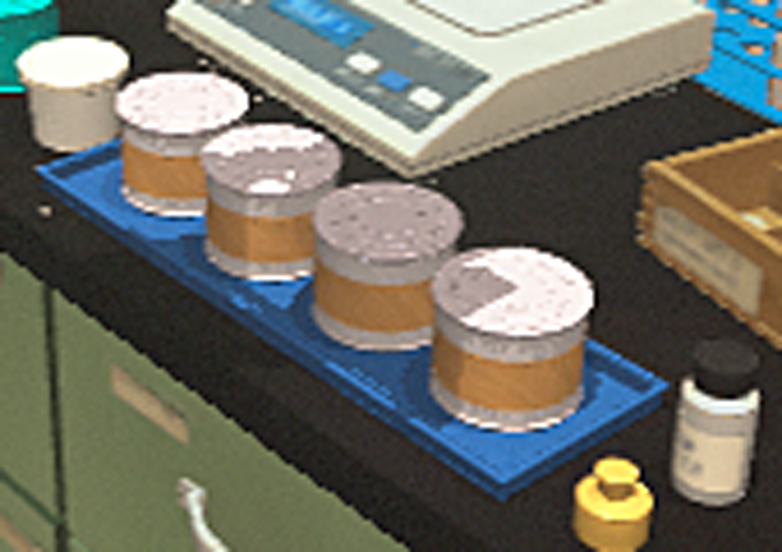

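View pics/c5.png

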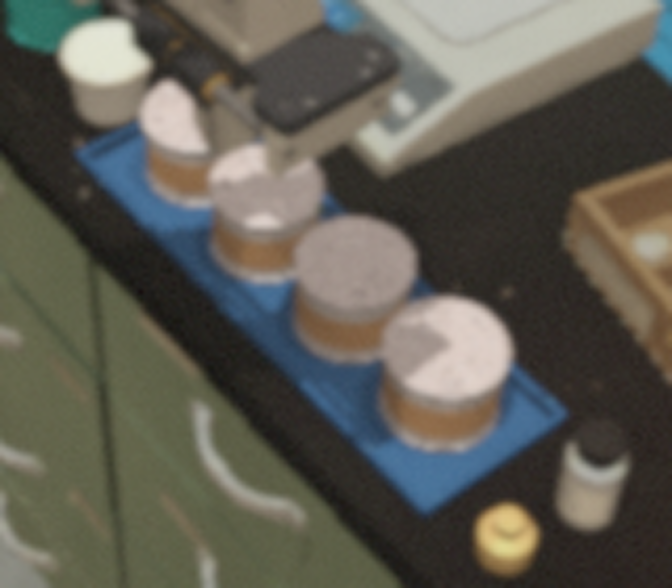

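Both pictures show the third lid (side zoom (389,222)) sitting level, with the same narrow band as its neighbours. The tins, vial, weight and pot are where they were. I'm handing it in.

```bash
python3 -c "
from cell import workorder; print(workorder.hand_in())"
```

```text
the job is handed in; nothing more can be done
None
```

The loose lid is pressed home and the job is handed in, at about 7.3 s on the robot's clock. It was on the third tin from the pot end of the tray, around (0.474, -0.107).

- **Finding it:** The first pictures showed this lid about 4 mm high, so I tried it first. Pressed near its edge, it dipped about 2.5 mm at 2–3.4 N and then stopped hard. That stop gave a brief peak of 12.7 N, above the 2–6 N meant for rocking but below the 15 N that could close it. I did not press the other three lids.
- **Closing it:** Pressed in its middle, the lid took at least 9 N (the highest reading before it gave way), then snapped down. It then held firm at 29 N, with the fingertips at 60.5 mm, exactly the height of a closed lid.
- **Last checks:** The final side and scene pictures show the lid level and matching its neighbours. The tins, vial, weight and pot appeared unmoved, and the arm was clear of everything. I did not press the edge again after closing, so "flat all round" rests on the pictures and the height reading.
- **Disagreement:** The cameras differed by a few mm on the lid's y position. I used a middle value, so the press may have been a few mm off centre.

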